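# Take the barrel dipstick out of the drying box

## Task

Switch the drying box off by turning its heat knob fully anticlockwise to the stop. Then take the wooden dipstick out through the opening in the cover, which is shorter than the stick, so it has to be tilted and led out one end first; finish while still holding it in the gripper, at rest, with its whole length well clear (a good 50 mm) above the cover and touching nothing else. Leave the bowl, the candle jar and the steel cup where they stand.

Things in the scene. Friction and masses are not known exactly. Their poses are not given: they have to be found in the camera images.
- dryer: Fixed low steel box, 190 (x) by 440 (y) by 71 mm high, vent slots in its long sides; origin at the centre of its underside, on the table, z up. Inside 180 by 430 mm. Walls 5 mm; floor 6 mm; cover 5 mm, its underside 66 mm up, with one opening. Two ribs across the floor at y = -55 and +55 mm, 10 mm wide, tops 16 mm above the table. Turned up to 0.28 rad from the robot's axes.
- opening (a point): Centre of the opening in the cover, 130 mm (x) by 200 mm (y), the only way in or out of the box; level with the cover's top, 71 mm above the table; axes as the box.
- dipstick: Loose oak barrel dipstick with dark gauge lines and a brass band by its +y end: a straight bar 20 mm wide (x), 280 mm long (y), 24 mm high (z), 0.08 to 0.15 kg. Origin at the centre of its underside. It starts in the box, flat on the two ribs, along the box to within 0.08 rad, its middle up to 35 mm (y) and 12 mm (x) off the opening's centre, both ends under the cover.
- stick_mid (a point): Centre of the dipstick's volume (its centre of mass), 12 mm above its underside.
- stick_end_a (a point): Centre of the dipstick's end face beside the brass band, 140 mm from the middle along the stick's +y.
- stick_end_b (a point): Centre of the dipstick's other end face, 140 mm from the middle along the stick's -y.
- console: Fixed grey control block, 190 by 100 by 71 mm high, standing against one end of the box (either end, it varies), its top level with the cover. Origin at the centre of its underside; axes parallel to the box's. White marks on top: the long one, towards -x, is off.
- heat_grip (a point): On the upright axis of the black heat knob on top of the control block, at the height to grip its bar. The bar (42 mm long, 14 mm thick, 32 mm high, its top 7 mm above this point; it stands on a disc of 44 mm, and a white line on it points along -x) lies along this point's own x axis, which turns with the knob, so the fingers close along its y.
- heat (a joint): Heat knob angle in rad: 0 = off, the fully anticlockwise stop (seen from above), bar along the control block's x; grows to 2.7 clockwise. It starts between 0.8 and 2.0, stays where it is left, and turns with light friction (about 0.03 N m).
- stand: Fixed wooden block, 190 by 100 by 30 mm high, against the other end of the box; origin at the centre of its underside.
- bowl: Bystander: small white bowl, 80 mm across, 35 mm high, standing on the wooden block; origin at the centre of its underside. To be left alone.
- candle: Bystander: amber glass candle jar with a white lid, 72 mm across, 75 mm tall, standing on the table beyond the box; origin at the centre of its underside. To be left alone.
- cup: Bystander: open steel tasting cup, 74 mm across, 85 mm tall, standing on the table beyond the box; origin at the centre of its underside. To be left alone.
Not all that is in view belongs to the job. There is more than one size of the console; the job needs the smaller.

How it is judged:
By the outcome, as a careful person would: the job done as asked, in the order asked, and still so for the second after the job is handed in, while the arm keeps its last pose, push and grip.
It also fails if it takes over 72 s, if anything falls off the work surface, if the arm or the gripper's body presses on something with over 40 N, if the wrist force passes 120 N, or if a joint passes its speed limit or range.

## Robot

A 6-joint arm with a two-finger parallel gripper is mounted at the origin on the work surface. World frame = base frame: x ahead of the robot, y to its left, z up, the work surface at z = 0. Lengths are in m, angles in degrees, forces in N, time in s.
With the tool pointing down it reaches from about 0.375 to 0.9 m from the base axis. Payload 3.1 kg.
Tool frame: the origin (TCP) lies on the centre line of the jaws, within the pads' length; the fingertips stand 22 mm ahead of it and the grasp point (between the pads) lies 3 mm ahead of it; z points along the fingers, y is the line along which they close (so a half turn about z gives the same grasp; the last joint's range is limited). The gripper opens to 87 mm and grips with 3 to 60 N. Pads are 19 mm wide; open, the fingers measure 117 mm over their backs; the gripper's body (75 mm by 190 mm) begins 51 mm behind the grasp point.
Start: joints at [-86.488, 30.224, 82.088, -0, 67.689, -10.227], TCP at [0.148, -0.607, 0.245] pointing down, gripper open.
Joint ranges: [-176.69, 176.69], [-43.24, 126.21], [12.49, 139.97], [-82, 262], [0, 151.66], [-163.58, 163.58]. Speed limits (degrees/s): [159.86, 159.86, 180, 180, 180, 180].

## Interface

Orientations are given as a 3x3 rotation matrix whose columns are the frame's x, y, z axes.
In Python, from rig import * gives the robot as it stands.
- The arm moves only by the shell command python3 -m jog 'ROWS'. ROWS is text: rows parted by semicolons, each of 7 numbers parted by spaces: the shift along the tool's x, y, z in mm, then the turn, a rotation vector about the tool's x, y, z in rad, then the finger opening in mm, from 0 to 87. In form: tx ty tz ax ay az fingers; .... A call has 1 to 12 rows; each row shifts and turns the commanded pose from where the row before left it, along the tool's axes as they then stand; what a row does not reach is not made up. A row lasts 1/8 s, in which the tool goes at most 62.5 mm and 10.7 degrees, less where a joint would pass 70% of its speed; a pose out of reach is approached as far as the arm can. A call with a gripper value outside its range is refused whole. The fingers move at their own pace and stop on an object; the grip force is fixed at half the most. Time passes only in rows, so rows that do not move let the fingers close. It gives the time, the measured TCP pose, the force, the opening and the grip force at its end, in the units of the state.
- read_state(): the state, without advancing time (a new reading comes with each control period).
- capture(name): name is "scene" or "top" or "wrist"; returns a dict with "color" (400x640x3 uint8, red, green, blue), "camera_matrix" (3x3 intrinsics, pixels), "R" (3x3) and "t" (3): a world point X has camera coordinates R X + t. Camera axes: x right, y down, z forward; pixel columns grow to the right and rows downward; lengths in m; the calibration is good to about 2 mm. A picture is of the moment at which its call begins. There is no depth.
- hand_in(): hands the job in; it is judged then, once.
Trained networks look in the newest picture that a camera, given by its name, has taken for a name from the list of things; names that differ only in an ending like _2 or _b are one class to them, and where a whole thing is asked for, a point or a joint stands for the part that bears it (a point fixed in the world has none). Each returns a list of dicts, best first, with "conf" (0 to 1); they miss things now and then, are a little off and sometimes report something else, mostly with a low value. They report only what shows in the picture. A call takes as long as a camera call. They do not tell look-alikes from the thing itself.
- find_in(camera, target): "at" ([x, y, z] in m, in world coordinates, good to about 4 mm: the middle of the surface that is visible of it).
- trace(camera, target): "pixels" (400x640 bool, what is visible of it).
- place_of(camera, target): "at" ([x, y, z] in m, in world coordinates, good to about 4 mm: a listed point, or the origin of a listed thing).
The state is a dict: "time_s": time; "joint_positions": joint angles; "qvel": joint speeds; "tau": joint torques, N m; "position": TCP position; "tcp_rot": TCP orientation; "force": force on the tool from outside, world axes, zero at the start; "moment": the same for the moment, N m; "opening": opening from 0.0 (shut) to 1.0 (fully open); "grasp_force": force on a finger pad.
Only numpy, scipy, OpenCV 4.12 (cv2) and the standard library are available. Lean on these libraries where they do the work, as an engineer would, in place of code of your own. Each camera call takes 0.05 s, during which the arm holds its last target. There are 200 camera calls.

## Working session

There is one attempt and no reset: what is moved stays moved. The work goes in short steps, Python scripts to look and compute and a shell command to move; the robot and the scene stay as the last step left them, time stands still between calls to the robot, and variables do not carry over. Pictures are saved under pics/ and viewed, at most 10 in all, crops included, and the job is handed in when it is done.

```bash
mkdir -p pics; cat > h.py <<'E'
from rig import *
import numpy as np, cv2
def snap(cam,name=None):
    c=capture(cam)
    if name: cv2.imwrite(f'pics/{name}.png',cv2.cvtColor(c['color'],cv2.COLOR_RGB2BGR))
    return c
def proj(c,X):
    p=c['camera_matrix']@(c['R']@np.array(X)+c['t']); return p[:2]/p[2]
def onz(c,uv,z):
    C=-c['R'].T@c['t']; d=c['R'].T@np.linalg.inv(c['camera_matrix'])@np.array([uv[0],uv[1],1.]); return C+d*(z-C[2])/d[2]
def tri(cs,uvs):
    A=np.zeros((3,3));b=np.zeros(3)
    for c,uv in zip(cs,uvs):
        C=-c['R'].T@c['t']; d=c['R'].T@np.linalg.inv(c['camera_matrix'])@np.array([uv[0],uv[1],1.]); d/=np.linalg.norm(d)
        P=np.eye(3)-np.outer(d,d);A+=P;b+=P@C
    return np.linalg.solve(A,b)
E
python3 - <<'E'
from h import *
np.set_printoptions(precision=4,suppress=True)
for cam in ['scene','top']:
    c=snap(cam,cam+'0'); print(cam,-c['R'].T@c['t'])
    for t in ['dryer','opening','dipstick','stick_mid','stick_end_a','stick_end_b','console','heat_grip','stand','bowl','candle','cup']:
        print(t,[(np.round(d['at'],4),round(d['conf'],2)) for d in place_of(cam,t)][:3])
E
```

```text
scene [ 1.2843 -0.1196  1.1862]
dryer []
opening [(array([ 0.457 , -0.0325,  0.0734]), 0.74), (array([ 0.4715, -0.1475,  0.0287]), 0.24)]
dipstick [(array([ 0.4466, -0.0102,  0.0171]), 0.68)]
stick_mid [(array([ 0.4452, -0.008 ,  0.0238]), 0.79)]
stick_end_a [(array([ 0.4732, -0.1463,  0.0291]), 0.93)]
stick_end_b [(array([ 0.4732, -0.1463,  0.0291]), 0.93)]
console [(array([ 0.4807, -0.305 ,  0.0008]), 0.97), (array([ 0.2481, -0.4851,  0.0005]), 0.76)]
heat_grip [(array([ 0.249 , -0.4871,  0.1482]), 0.82), (array([ 0.4811, -0.3045,  0.1066]), 0.63)]
stand [(array([0.4306, 0.2413, 0.0036]), 0.78), (array([ 0.4565, -0.0362,  0.0748]), 0.73)]
bowl [(array([0.4579, 0.2343, 0.0281]), 0.87)]
candle [(array([ 0.7734, -0.1024, -0.0023]), 0.94)]
cup [(array([ 0.7696,  0.114 , -0.0019]), 0.6)]
top [ 0.2304 -0.093   1.5899]
dryer [(array([ 0.456 , -0.0368,  0.0013]), 0.56)]
opening [(array([ 0.4557, -0.0325,  0.0675]), 0.79)]
dipstick [(array([ 0.4482, -0.0024,  0.0189]), 0.66)]
stick_mid [(array([ 0.4462, -0.002 ,  0.0323]), 0.77)]
stick_end_a []
stick_end_b []
console [(array([ 0.4826, -0.3057,  0.0011]), 0.64)]
heat_grip [(array([ 0.4587, -0.0359,  0.0011]), 0.69), (array([ 0.4464, -0.0035,  0.0293]), 0.59), (array([ 0.4829, -0.3082,  0.1091]), 0.56)]
stand [(array([ 0.4296,  0.2324, -0.0069]), 0.94), (array([0.46  , 0.2379, 0.0337]), 0.71)]
bowl [(array([0.4591, 0.235 , 0.0315]), 0.7)]
candle [(array([ 0.7734, -0.1034, -0.0001]), 0.64), (array([ 0.4535, -0.0326,  0.0672]), 0.51), (array([ 0.4485, -0.0031,  0.0152]), 0.39)]
cup [(array([0.7683, 0.1152, 0.0019]), 0.61)]
```

```bash
python3 - <<'E'
import cv2,numpy as np
a=cv2.imread('pics/scene0.png');b=cv2.imread('pics/top0.png')
cv2.imwrite('pics/both.png',cv2.resize(np.vstack([a,b]),(480*1,600)))
E
```

```text
(no output)
```

View pics/scene0.png

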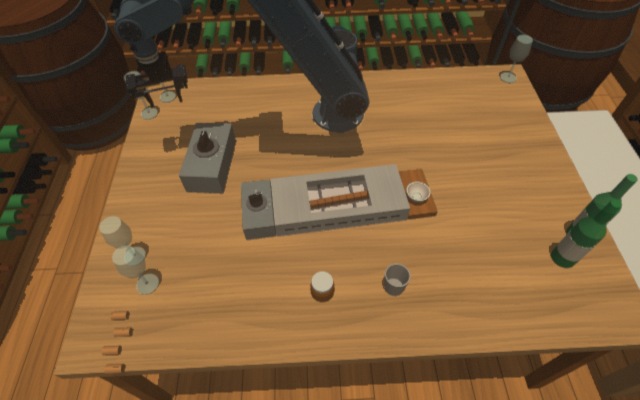

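View pics/top0.png

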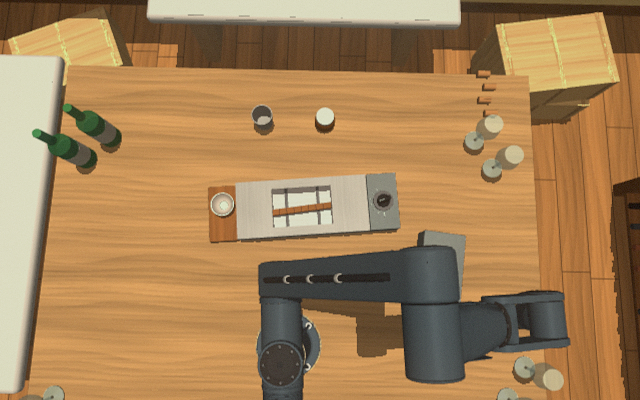

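The scene view shows the small console at (257,205), touching the box at its -y end. The larger look-alike is at (208,158), and the bowl stands on the block at (418,192). The top view agrees, with the knob at (383,201) and the stick at (302,209).

```bash
python3 - <<'E'
from h import *
np.set_printoptions(precision=4,suppress=True)
s=read_state();R=s['tcp_rot'];print(R,s['position'],s['force'])
print(R.T@(np.array([0.45,-0.30,0.27])-s['position'])*1000)
c=snap('wrist');print((-c['R'].T@c['t']-s['position'])@R, R.T@c['R'].T)
a=cv2.imread('pics/scene0.png')[170:245,235:325];b=cv2.imread('pics/top0.png')[165:245,200:410]
cv2.imwrite('pics/crop.png',np.vstack([cv2.resize(a,(360,300),interpolation=2).copy() if 0 else cv2.resize(cv2.imread('pics/scene0.png')[170:245,235:435],(800,300),interpolation=2),cv2.resize(b,(800,300),interpolation=2)]))
E
```

```text
[[ 0.9714  0.2375 -0.    ]
 [ 0.2375 -0.9714  0.    ]
 [ 0.     -0.     -1.    ]] [ 0.1485 -0.6071  0.2445] [0.339  0.4395 0.4867]
[ 365.8258 -226.6813  -25.4586]
[ 0.0806 -0.0003 -0.1399] [[ 0.0004 -0.9553 -0.2955]
 [ 1.      0.0003  0.0005]
 [-0.0004 -0.2955  0.9553]]
```

View pics/crop.png

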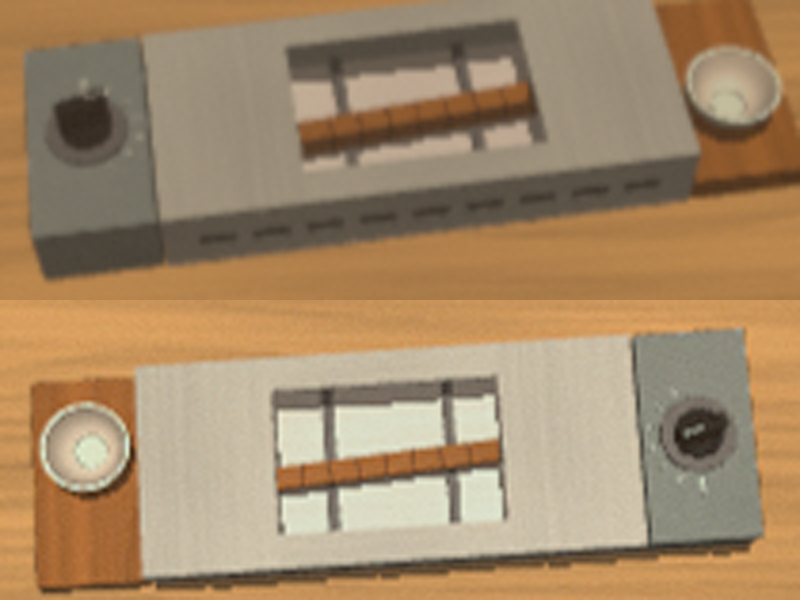

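The crops show the knob bar near (695,432) in the top view, with its white line roughly along the box's long axis (towards the stand end). The long off mark is on the robot side. The stick lies across the opening.

```bash
python3 -m jog '46 -28 -4 0 0 0 87;46 -28 -4 0 0 0 87;46 -28 -4 0 0 0 87;46 -28 -4 0 0 0 87;46 -28 -4 0 0 0 87;46 -28 -4 0 0 0 87;46 -28 0 0 0 0 87;44 -31 0 0 0 0 87;0 0 0 0 0 0 87;0 0 0 0 0 0 87'
python3 - <<'E'
from h import *
np.set_printoptions(precision=4,suppress=True)
c=snap('wrist','w1');print(read_state()['position'])
for t in ['heat_grip','console']: print(t,[(d['at'],d['conf']) for d in place_of('wrist',t)])
m=trace('wrist','heat_grip');print(len(m))
E
```

```text
time_s: 2.6
position: [0.45, -0.2998, 0.2686]
tcp_rot: [[0.971, 0.238, -0.0], [0.238, -0.971, -0.001], [-0.0, 0.001, -1.0]]
force: [-0.8, 0.2, 0.4]
opening: 1.001
grasp_force: 0.0
[ 0.4497 -0.3003  0.2686]
heat_grip [([0.4797, -0.3035, 0.1098], 0.94)]
console [([0.4869, -0.307, -0.0006], 0.79), ([0.2477, -0.4897, -0.0013], 0.57)]
1
```

View pics/w1.png

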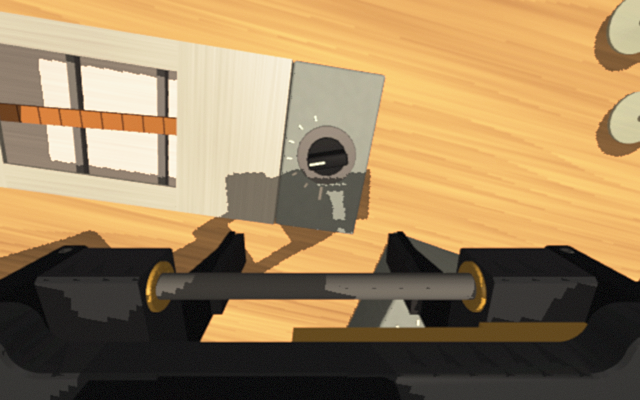

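The wrist view shows the knob centre near (326,156), with its white line pointing to about (309,164). The console top's corners are about (293,61), (384,75), (353,234) and (275,222). The off mark is towards the robot, below the knob.

```bash
python3 - <<'E'
from h import *
np.set_printoptions(precision=4,suppress=True)
c=snap('wrist'); im=c['color'].astype(int)
P=[onz(c,p,.071) for p in [(293,61),(384,75),(353,234),(275,222)]]
print(np.array(P)); 
for i in range(4):
    d=P[(i+1)%4]-P[i];print(np.linalg.norm(d),np.degrees(np.arctan2(d[1],d[0])))
print('centre',np.mean(P,0))
# white line on bar
sub=im[148:172,300:350]; m=(sub.min(2)>170)
ys,xs=np.nonzero(m); print(list(zip(xs+300,ys+148)))
dk=(im[120:190,295:360].sum(2)<130); n,l,st,ce=cv2.connectedComponentsWithStats(dk.astype(np.uint8)); k=1+st[1:,4].argmax()
print(st[k],ce[k]+[295,120]);
p,q=np.array([xs.min()+300,0.]),0
pts=np.c_[xs+300,ys+148].astype(np.float32)
W=np.array([onz(c,p,.1165)[:2] for p in pts]); vx,vy,x0,y0=cv2.fitLine(W.astype(np.float32),2,0,.01,.01).ravel();print(vx,vy,x0,y0,np.degrees(np.arctan2(vy,vx)))
# knob disc centre & height from two views
hs=[]
cv2.imwrite('pics/k.png',cv2.resize(c['color'][110:200,280:400,::-1],(720,540),interpolation=2))
d=place_of('wrist','heat_grip')[0]['at'];print(proj(c,d))
s=read_state();print(s['position'])
E
```

```text
[[ 0.5684 -0.2471  0.071 ]
 [ 0.578  -0.3448  0.071 ]
 [ 0.3917 -0.363   0.071 ]
 [ 0.3845 -0.2644  0.071 ]]
0.09815562020416257 -84.38172067343194
0.1871946402161425 -174.40815272969914
0.09890853109576742 94.18551139951015
0.18472328878605462 5.367553378501234
centre [ 0.4806 -0.3048  0.071 ]
[(np.int64(320), np.int64(161)), (np.int64(321), np.int64(161)), (np.int64(322), np.int64(161)), (np.int64(323), np.int64(161)), (np.int64(314), np.int64(162)), (np.int64(315), np.int64(162)), (np.int64(316), np.int64(162)), (np.int64(317), np.int64(162)), (np.int64(318), np.int64(162)), (np.int64(319), np.int64(162)), (np.int64(320), np.int64(162)), (np.int64(321), np.int64(162)), (np.int64(322), np.int64(162)), (np.int64(323), np.int64(162)), (np.int64(309), np.int64(163)), (np.int64(310), np.int64(163)), (np.int64(311), np.int64(163)), (np.int64(312), np.int64(163)), (np.int64(313), np.int64(163)), (np.int64(314), np.int64(163)), (np.int64(315), np.int64(163)), (np.int64(316), np.int64(163)), (np.int64(317), np.int64(163)), (np.int64(318), np.int64(163)), (np.int64(319), np.int64(163)), (np.int64(309), np.int64(164)), (np.int64(310), np.int64(164)), (np.int64(311), np.int64(164)), (np.int64(312), np.int64(164)), (np.int64(313), np.int64(164))]
[ 12  17  40  37 652] [325.7638 158.4248]
0.39723498 -0.9177169 0.47680706 -0.2942955 -66.59456
[326.0754 160.8125]
[ 0.4494 -0.3006  0.2685]
```

View pics/k.png

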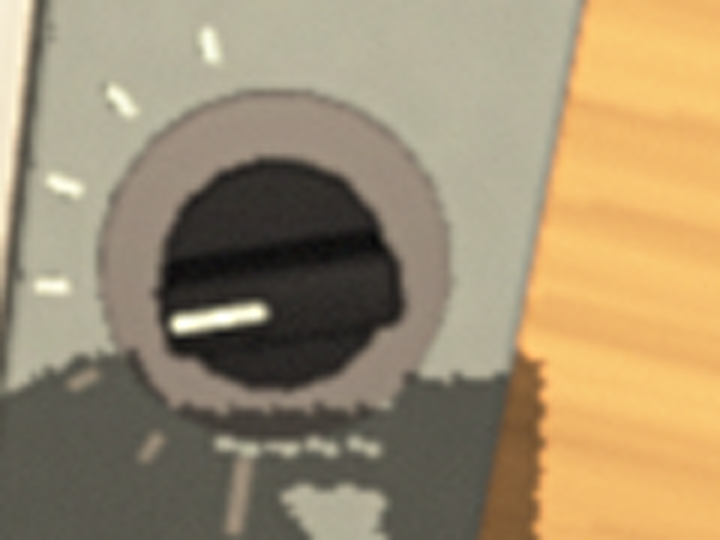

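```bash
python3 -m jog '29 10.5 0 0 0 0 87;0 0 10 0 0 0.175 87;0 0 10 0 0 0.175 87;0 0 10 0 0 0.175 87;0 0 10 0 0 0.175 87;0 0 10 0 0 0.175 87;0 0 10 0 0 0.175 87;0 0 10 0 0 0.175 87;0 0 10 0 0 0.175 87;0 0 0 0 0 0 87'
python3 - <<'E'
from h import *
np.set_printoptions(precision=4,suppress=True)
c=snap('wrist','w2');s=read_state();print(s['position'],s['joint_positions'])
for t in ['heat_grip']: print(t,[(d['at'],d['conf'],proj(c,d['at'])) for d in place_of('wrist',t)])
im=c['color'].astype(int)
g=proj(c,[.4805,-.304,.117]).astype(int);print(g)
y0,x0=max(g[1]-30,0),g[0]-40
m=im[y0:g[1]+30,x0:g[0]+40].min(2)>170; ys,xs=np.nonzero(m)
W=np.array([onz(c,p,.1165)[:2] for p in zip(xs+x0,ys+y0)]);print(len(W),W.min(0),W.max(0))
vx,vy=cv2.fitLine(W.astype(np.float32),1,0,.01,.01).ravel()[:2];print(np.degrees(np.arctan2(vy,vx)),np.degrees(np.arctan2(s['tcp_rot'][1][0],s['tcp_rot'][0][0])))
E
```

```text
time_s: 4.15
position: [0.48, -0.3031, 0.1878]
tcp_rot: [[0.4, -0.917, -0.001], [-0.917, -0.4, 0.001], [-0.002, 0.001, -1.0]]
force: [0.5, 0.2, 0.1]
opening: 1.0
grasp_force: 0.0
[ 0.4804 -0.3034  0.1883] [-43.5406  30.0045  93.5527  -0.0003  56.4859 112.8145]
heat_grip [([0.4794, -0.3056, 0.11], 0.59, array([316.4324, 212.4479]))]
[314 216]
4 [ 0.4886 -0.274 ] [ 0.4908 -0.2731]
23.50395 -66.35489880481545
```

View pics/w2.png

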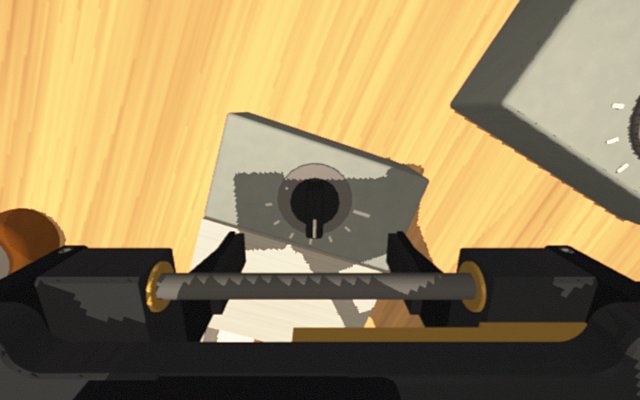

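The wrist view shows the knob's bar at (315,213), upright in the image and so in line with the tool's x, centred between the fingers. I'll go down and grip it.

```bash
python3 -m jog '0 0 25 0 0 0 87;0 0 25 0 0 0 87;0 0 25 0 0 0 60;0 0 0 0 0 0 30;0 0 0 0 0 0 5;0 0 0 0 0 0 5;0 0 0 0 0 0 5;0 0 0 0 0 0 5'
```

```text
time_s: 5.25
position: [0.4809, -0.3031, 0.1141]
tcp_rot: [[0.399, -0.917, 0.001], [-0.917, -0.399, -0.001], [0.001, -0.0, -1.0]]
force: [0.3, -0.3, 0.2]
opening: 0.403
grasp_force: 0.0
```

```bash
python3 -m jog '0 0 0 0 0 0 5;0 0 0 0 0 0 5;0 0 0 0 0 0 5;0 0 0 0 0 0 5;0 0 0 0 0 0 5'
```

```text
time_s: 5.88
position: [0.4809, -0.3029, 0.1136]
tcp_rot: [[0.399, -0.917, 0.0], [-0.917, -0.399, 0.0], [0.0, -0.0, -1.0]]
force: [1.3, 0.3, -0.1]
opening: 0.157
grasp_force: 30.0
```

```bash
python3 -m jog '0 0 0 0 0 -0.17 5;0 0 0 0 0 -0.17 5;0 0 0 0 0 -0.17 5;0 0 0 0 0 -0.17 5;0 0 0 0 0 -0.17 5;0 0 0 0 0 -0.17 5;0 0 0 0 0 -0.17 5;0 0 0 0 0 0 5'; python3 -c "
from rig import *;s=read_state();print(s['moment'],s['joint_positions'],s['tau'][5])"
```

```text
time_s: 6.88
position: [0.4801, -0.3043, 0.1136]
tcp_rot: [[1.0, 0.029, -0.001], [0.029, -1.0, -0.002], [-0.001, 0.002, -1.0]]
force: [-3.5, -3.8, -0.3]
opening: 0.156
grasp_force: 30.0
[-0.79487614  0.6167096  -0.03785497] [-43.56113592  36.37654764  96.61948078  -0.1961414   46.96356695
  44.91783528] -0.2520968858152628
```

Now at 1.7°; the stop should be at about 5.4°. I'll carry on in small turns.

```bash
python3 -m jog '0 0 0 0 0 -0.04 5;0 0 0 0 0 -0.03 5;0 0 0 0 0 -0.03 5;0 0 0 0 0 0 5'; python3 -c "
from rig import *;s=read_state();print(s['moment'],s['joint_positions'],s['tau'][5])"
```

```text
time_s: 7.38
position: [0.4801, -0.3045, 0.1136]
tcp_rot: [[0.992, 0.125, -0.001], [0.125, -0.992, -0.002], [-0.001, 0.002, -1.0]]
force: [-3.9, -5.4, -0.5]
opening: 0.162
grasp_force: 30.0
[-0.87906643  0.6156868  -0.49191165] [-43.58772546  36.37654219  96.61677449  -0.15075162  46.96212468
  39.36298998] -0.5686124414205551
```

The moment on the tool jumped from 0.04 to 0.49 N m and the fingers slipped slightly, so the knob is at its stop. I'll release, rise and turn across to the stick.

```bash
python3 -m jog '0 0 0 0 0 0 45;0 0 0 0 0 0 45;0 0 0 0 0 0 45;0 0 0 0 0 0 45;0 0 -40 0 0 0 45;0 0 -45 0 0 0 45;0 0 -45 0 0 0 45;0 0 -46 0 0 0 45' && python3 -m jog '0 0 0 0 0 -0.17 45;0 0 0 0 0 -0.17 45;0 0 0 0 0 -0.17 45;0 0 0 0 0 -0.17 45;0 0 0 0 0 -0.17 45;0 0 0 0 0 -0.17 45;0 0 0 0 0 -0.17 45;0 0 0 0 0 -0.17 45;0 0 0 0 0 -0.18 45'
python3 - <<'E'
from h import *
np.set_printoptions(precision=4,suppress=True)
s=read_state();R=s['tcp_rot'];print(s['joint_positions'],R.T@(np.array([.45,-.02,.29])-s['position'])*1000)
for cam in ['wrist','scene','top']:
    c=snap(cam,cam+'3'); print([(d['at'],d['conf']) for d in place_of(cam,'heat_grip')])
c=snap('top');cv2.imwrite('pics/t3.png',cv2.resize(c['color'][165:245,350:430,::-1],(400,400),interpolation=2))
E
```

```text
time_s: 8.38
position: [0.4806, -0.3025, 0.2909]
tcp_rot: [[0.992, 0.129, -0.0], [0.129, -0.992, 0.0], [-0.0, -0.0, -1.0]]
force: [1.6, -0.4, 0.4]
opening: 0.518
grasp_force: 0.0
time_s: 9.5
position: [0.4807, -0.3026, 0.2894]
tcp_rot: [[-0.105, 0.995, -0.0], [0.995, 0.105, 0.0], [0.0, -0.0, -1.0]]
force: [0.7, 0.2, 0.5]
opening: 0.512
grasp_force: 0.0
[-43.4684  22.948   87.3258   0.0096  69.7511 -49.4751] [284.2792  -0.9358  -0.4317]
[([0.4796, -0.3048, 0.1089], 0.75), ([0.2467, -0.4913, 0.1463], 0.6)]
[([0.2484, -0.4889, 0.1498], 0.76), ([0.4826, -0.3057, 0.1115], 0.7)]
[([0.2545, -0.488, 0.1486], 0.81), ([0.4692, -0.1417, 0.0279], 0.19)]
```

View pics/wrist3.png

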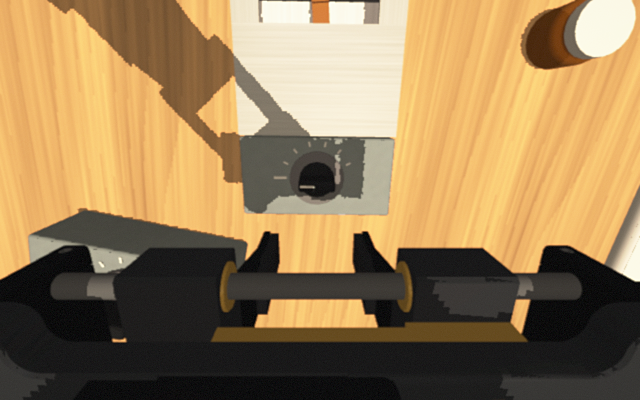

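The white line on the knob, near (308,187), now points left towards the long off mark at (280,178) and is parallel to the console's edge. The knob is off. Next, the stick, seen from two places.

```bash
cat > m.py <<'E'
from h import *
np.set_printoptions(precision=4,suppress=True)
import pickle,sys
c=snap('wrist',sys.argv[1]);s=read_state()
t=trace('wrist','dipstick'); m=t[0]['pixels'] if t else None
c['mask']=m;pickle.dump(c,open(sys.argv[1]+'.pkl','wb'))
print(s['position'],s['joint_positions'])
for n in ['opening','stick_mid','dipstick','stick_end_a','stick_end_b']: print(n,[(np.array(d['at']),round(d['conf'],2)) for d in place_of('wrist',n)][:2])
if m is not None:
    r=cv2.minAreaRect(np.argwhere(m)[:,::-1].astype(np.float32));print(r,m.sum())
E
python3 -m jog '40 0 0 0 0 0 45;40 0 0 0 0 0 45;40 0 0 0 0 0 45;40 0 0 0 0 0 45;30 0 0 0 0 0 45;0 0 0 0 0 0 45' >/dev/null; python3 m.py v1
python3 -m jog '47 0 0 0 0 0 45;47 0 0 0 0 0 45;0 0 0 0 0 0 45';python3 m.py v2
python3 -c "
import cv2,numpy as np
cv2.imwrite('pics/v12.png',cv2.resize(np.vstack([cv2.imread('pics/v1.png')[:260],cv2.imread('pics/v2.png')[:260]]),(738,600)))"
```

```text
[ 0.4621 -0.1135  0.2898] [-27.2749  15.2801  99.5691  -0.0276  65.1009 -33.0006]
opening [(array([ 0.4548, -0.0325,  0.0708]), 0.71), (array([ 0.452 , -0.034 ,  0.0007]), 0.3)]
stick_mid [(array([ 0.4469, -0.0064,  0.0271]), 0.66)]
dipstick [(array([ 0.4531, -0.0002,  0.0149]), 0.73)]
stick_end_a [(array([ 0.4729, -0.1433,  0.0286]), 0.89)]
stick_end_b [(array([ 0.4729, -0.1433,  0.0286]), 0.89)]
((314.65386962890625, 103.23075866699219), (176.32398986816406, 16.8856258392334), 87.27368927001953) 2756
time_s: 11.32
position: [0.4518, -0.0184, 0.2894]
tcp_rot: [[-0.102, 0.995, -0.001], [0.995, 0.102, 0.001], [0.001, -0.001, -1.0]]
force: [-0.1, -0.1, -0.3]
opening: 0.515
grasp_force: 0.0
[ 0.4526 -0.0199  0.2896] [-16.6823  13.3942 102.4021  -0.0244  64.1954 -22.4598]
opening [(array([ 0.4553, -0.0311,  0.0712]), 0.8)]
stick_mid [(array([ 0.4471, -0.0048,  0.0265]), 0.72), (array([ 0.4744, -0.1441,  0.0275]), 0.36)]
dipstick [(array([ 0.4543, -0.0008,  0.0145]), 0.61)]
stick_end_a [(array([ 0.4747, -0.1456,  0.0256]), 0.67)]
stick_end_b [(array([ 0.4747, -0.1456,  0.0256]), 0.67)]
((315.4051513671875, 179.94482421875), (149.0037384033203, 16.347686767578125), 86.51068115234375) 2254
```

View pics/v12.png

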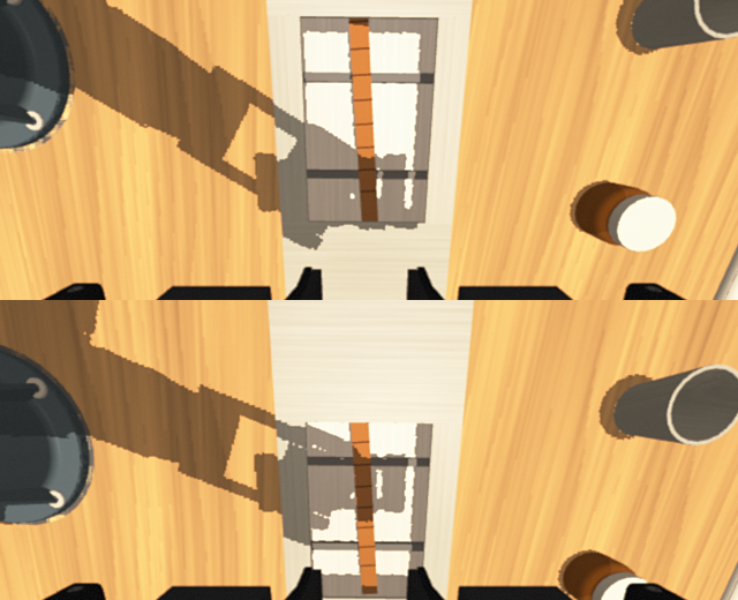

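In both wrist views the stick runs through the opening slightly askew. Its near end shows in v2 at (370,593) of the montage, and the two ribs and the edges of the opening are clear. I'll work out the top height, line and yaw from the two views.

```bash
cat > z.py <<'E'
from h import *
import pickle
np.set_printoptions(precision=4,suppress=True)
C=[pickle.load(open(f'v{i}.pkl','rb')) for i in (1,2)]
def line(c,z):
    ys,xs=np.nonzero(c['mask']); L=[]
    for y in np.unique(ys):
        x=xs[ys==y]
        if len(x)>6: L.append(np.r_[onz(c,(x.min()-.5,y),z)[:2],onz(c,(x.max()+.5,y),z)[:2]])
    L=np.array(L);M=(L[:,:2]+L[:,2:])/2; p=np.polyfit(M[:,1],M[:,0],1)
    return p,np.median(np.linalg.norm(L[:,:2]-L[:,2:],axis=1)),M[:,1].min(),M[:,1].max()
for c in C: print(line(c,.04))
best=[]
for z in np.arange(.02,.06,.002):
    prof=[]
    for c in C:
        p=line(c,z)[0]; Y=np.arange(-.10,.03,.0005)
        g=cv2.cvtColor(c['color'],cv2.COLOR_RGB2GRAY).astype(np.float32)
        v=np.zeros(len(Y))
        for dx in (-.004,0,.004):
            uv=np.array([proj(c,[np.polyval(p,y)+dx,y,z]) for y in Y],np.float32)
            v+=cv2.remap(g,uv[:,0].copy(),uv[:,1].copy(),1).ravel()
        v=np.log(v+1);v-=cv2.GaussianBlur(v[:,None],(1,41),8).ravel();prof.append(v)
    best.append((np.corrcoef(prof)[0,1],round(z,3)))
print(sorted(best)[::-1][:4])
# opening / cover edges in v1 at z=.071: full-image pixels (montage*0.8676)
k=640/738
for n,pp in {'open':[(302,17),(438,18),(426,222),(307,220)]}.items():
    P=np.array([onz(C[0],(u*k,v*k),.071) for u,v in pp]);print(n,P[:,:2],P.mean(0))
    for a,b in((0,3),(1,2),(0,1),(3,2)):
        d=P[a]-P[b];print(np.linalg.norm(d),np.degrees(np.arctan2(d[1],d[0])))
E
python3 z.py
```

```text
(array([-0.162 ,  0.4469]), np.float64(0.020067060296823033), np.float64(-0.13936628733981088), np.float64(0.07129058868056917))
(array([-0.164,  0.447]), np.float64(0.020714899050820013), np.float64(-0.14239804913972043), np.float64(0.06480414883426472))
[(np.float64(0.6177216098664183), np.float64(0.04)), (np.float64(0.5850696982668607), np.float64(0.038)), (np.float64(0.5617891714225459), np.float64(0.042)), (np.float64(0.4710779032735257), np.float64(0.036))]
open [[ 0.3848  0.0589]
 [ 0.5114  0.071 ]
 [ 0.5311 -0.1265]
 [ 0.3996 -0.1376]] [ 0.4567 -0.0335  0.071 ]
0.19707817008735673 94.2923713135093
0.19851462048424287 95.69695352928196
0.12715742569923616 -174.55444520092817
0.13200298227165994 -175.19444456198238
```

The checks hold: stick top at z = 0.040, width 20 mm, and the opening measures 198 × 130 mm, with box yaw about 5.2° and stick yaw 99.3°. I'll go down about 22 mm towards end b from the middle.

```bash
python3 -m jog '-8.6 -1.6 0 0 0 -0.06 45;0 0 50 0 0 0 45;0 0 50 0 0 0 45;0 0 50 0 0 0 45;0 0 40 0 0 0 45;0 0 0 0 0 0 45;0 0 0 0 0 0 45'
python3 - <<'E'
from h import *
s=read_state();p=s['position'];print(p,np.degrees(np.arctan2(s['tcp_rot'][1][0],s['tcp_rot'][0][0])),'stick x here',.447-.163*p[1])
E
```

```text
time_s: 12.55
position: [0.4528, -0.0297, 0.1004]
tcp_rot: [[-0.158, 0.987, 0.001], [0.987, 0.158, -0.0], [-0.001, 0.001, -1.0]]
force: [-0.4, 0.1, -0.1]
opening: 0.516
grasp_force: 0.0
[ 0.45280071 -0.02968983  0.10038064] 99.07059137879574 stick x here 0.45183944244537894
```

```bash
python3 -m jog '0 -1 20 0 0 0 45;0 0 20 0 0 0 45;0 0 13 0 0 0 45;0 0 10 0 0 0 45;0 0 0 0 0 0 45;0 0 0 0 0 0 45' && python3 -m jog '0 0 0 0 0 0 10;0 0 0 0 0 0 10;0 0 0 0 0 0 10;0 0 0 0 0 0 10;0 0 0 0 0 0 10'
```

```text
time_s: 13.3
position: [0.4513, -0.0293, 0.037]
tcp_rot: [[-0.158, 0.987, 0.001], [0.987, 0.158, -0.0], [-0.0, 0.001, -1.0]]
force: [-0.1, -0.6, -0.2]
opening: 0.519
grasp_force: 0.0
time_s: 13.92
position: [0.4512, -0.0293, 0.0367]
tcp_rot: [[-0.158, 0.987, 0.001], [0.987, 0.158, -0.0], [-0.0, 0.001, -1.0]]
force: [0.8, -0.2, 1.9]
opening: 0.234
grasp_force: 30.0
```

Gripped at 20.4 mm. Before moving, I'll check a tilted exit path in the plane of the stick for clearance.

```bash
cat > p.py <<'E'
import numpy as np
def sim(rows,y=4.,z=36.7,a=0.):
    for i,(tx,tz,ay) in enumerate(rows):
        N=5
        for k in range(N):
            x=np.array([np.cos(a),-np.sin(a)]); zt=np.array([-np.sin(a),-np.cos(a)])
            p=np.array([y,z])+(tx*x+tz*zt)/N; y,z=p; a-=ay/N
            x=np.array([np.cos(a),-np.sin(a)]); zt=np.array([-np.sin(a),-np.cos(a)])
            s=np.linspace(-116,164,281)
            top=p+np.outer(s,x)-3.3*zt; bot=p+np.outer(s,x)+20.7*zt   # top 40-36.7
            m={}
            m['floor']=min(min(b[1]-(16 if 49<abs(b[0])<61 else 6) for b in bot if b[1]<66 or abs(b[0])<90),99)
            u=[66-t[1] for t in top if t[0]>100 ]; m['under+']=min(u) if u and min(t[1] for t in bot if t[0]>95)<66 else 99
            u=[(b[1]-71 if b[1]>40 and a>.1 else 66-t[1]) for t,b in zip(top,bot) if b[0]<-100]; m['edge-']=min(u) if u else 99
            m['wall']=215-max(bot[-1][0],top[-1][0])
            c=[p-48*zt+q*x for q in(-37.5,37.5)]; m['body']=min(v[1] for v in c)-71
        print(i,np.round([y,z,np.degrees(a)],1),{k:round(float(v),1) for k,v in m.items()},'low',round(bot[-1][1]),round(bot[0][1]))
import sys
rows=[(0,-8,0),(14,0,0),(14,0,0),(0,-8,0)]
rows+=[(0,-15,-.1)]*3+[(-8,-2,-.02)]*2
rows+=[(-25,0,0)]*3+[(-25,0,-.08)]*3+[(-25,-15,0)]*3+[(-20,-30,0)]*2
sim(rows)
E
python3 p.py
```

```text
0 [ 4.  44.7  0. ] {'floor': 8.0, 'under+': 18.0, 'edge-': 18.0, 'wall': 47.0, 'body': 21.7} low 24 24
1 [18.  44.7  0. ] {'floor': 8.0, 'under+': 18.0, 'edge-': 99.0, 'wall': 33.0, 'body': 21.7} low 24 24
2 [32.  44.7  0. ] {'floor': 8.0, 'under+': 18.0, 'edge-': 99.0, 'wall': 19.0, 'body': 21.7} low 24 24
3 [32.  52.7  0. ] {'floor': 16.0, 'under+': 10.0, 'edge-': 99.0, 'wall': 19.0, 'body': 29.7} low 32 32
4 [32.6 67.7  5.7] {'floor': 24.7, 'under+': 1.8, 'edge-': 99.0, 'wall': 18.9, 'body': 40.7} low 31 59
5 [34.7 82.5 11.5] {'floor': 23.7, 'under+': -6.7, 'edge-': 99.0, 'wall': 18.9, 'body': 51.1} low 30 85
6 [38.3 97.1 17.2] {'floor': 22.9, 'under+': -15.3, 'edge-': 99.0, 'wall': 19.1, 'body': 60.9} low 29 112
7 [ 31.2 101.4  18.3] {'floor': 24.2, 'under+': -15.9, 'edge-': 99.0, 'wall': 27.0, 'body': 64.2} low 30 118
8 [ 24.3 105.9  19.5] {'floor': 25.7, 'under+': -16.3, 'edge-': 99.0, 'wall': 35.0, 'body': 67.6} low 32 125
9 [  0.7 114.2  19.5] {'floor': 34.0, 'under+': -16.3, 'edge-': 57.1, 'wall': 58.5, 'body': 76.0} low 40 133
10 [-22.8 122.6  19.5] {'floor': 42.4, 'under+'
[... 385 characters left out ...]
ow 54 188
14 [-113.7  163.6   33.2] {'floor': 50.4, 'under+': 99.0, 'edge-': 59.4, 'wall': 189.7, 'body': 112.2} low 56 210
15 [-126.4  189.8   33.2] {'floor': 76.6, 'under+': 99.0, 'edge-': 76.9, 'wall': 202.4, 'body': 138.4} low 83 236
16 [-139.1  216.1   33.2] {'floor': 99.0, 'under+': 99.0, 'edge-': 94.9, 'wall': 215.1, 'body': 164.7} low 109 262
17 [-151.8  242.3   33.2] {'floor': 99.0, 'under+': 99.0, 'edge-': 112.9, 'wall': 227.8, 'body': 190.9} low 135 289
18 [-152.1  278.4   33.2] {'floor': 99.0, 'under+': 99.0, 'edge-': 149.0, 'wall': 228.1, 'body': 227.0} low 171 325
19 [-152.4  314.4   33.2] {'floor': 99.0, 'under+': 99.0, 'edge-': 184.5, 'wall': 228.4, 'body': 263.0} low 207 361
```

```bash
python3 - <<'E'
import re
s=open('p.py').read()
i=s.index('rows=[(0,-8');
s=s[:i]+'''rows=[(0,-8,0),(14,0,0),(14,0,0)]
rows+=[(0,-9,-.08)]*4
rows+=[(-25,1,0)]*4+[(-22,-2,-.05)]*4+[(-20,-25,0)]*4
sim(rows)
'''
open('p.py','w').write(s)
E
python3 p.py
```

```text
0 [ 4.  44.7  0. ] {'floor': 8.0, 'under+': 18.0, 'edge-': 18.0, 'wall': 47.0, 'body': 21.7} low 24 24
1 [18.  44.7  0. ] {'floor': 8.0, 'under+': 18.0, 'edge-': 99.0, 'wall': 33.0, 'body': 21.7} low 24 24
2 [32.  44.7  0. ] {'floor': 8.0, 'under+': 18.0, 'edge-': 99.0, 'wall': 19.0, 'body': 21.7} low 24 24
3 [32.3 53.7  4.6] {'floor': 14.0, 'under+': 14.5, 'edge-': 99.0, 'wall': 19.0, 'body': 27.5} low 20 42
4 [33.3 62.6  9.2] {'floor': 10.1, 'under+': 10.9, 'edge-': 99.0, 'wall': 19.3, 'body': 33.0} low 16 61
5 [35.  71.5 13.8] {'floor': 6.4, 'under+': 7.3, 'edge-': 99.0, 'wall': 19.9, 'body': 38.2} low 12 79
6 [37.4 80.1 18.3] {'floor': 2.9, 'under+': 3.2, 'edge-': 99.0, 'wall': 20.9, 'body': 42.9} low 9 97
7 [13.4 87.  18.3] {'floor': 9.8, 'under+': 4.4, 'edge-': 31.9, 'wall': 44.9, 'body': 49.8} low 16 104
8 [-10.7  94.   18.3] {'floor': 16.7, 'under+': 5.4, 'edge-': 31.0, 'wall': 69.0, 'body': 56.7} low 23 111
9 [-34.7 100.9  18.3] {'floor': 23.6, 'under+': 6.3, 'edge-': 29.7, 'wall': 93.0, 'body': 63.6} low 30 118
10 [-58.8 107.8  18.3] {'floor': 30.3, 'under+': 99.0, 'edge-':
[... 254 characters left out ...]
} low 41 156
13 [-117.5  138.4   26.9] {'floor': 39.7, 'under+': 99.0, 'edge-': 35.4, 'wall': 184.8, 'body': 93.2} low 46 172
14 [-135.9  150.5   29.8] {'floor': 45.1, 'under+': 99.0, 'edge-': 35.2, 'wall': 207.0, 'body': 102.5} low 51 190
15 [-140.9  182.2   29.8] {'floor': 76.7, 'under+': 99.0, 'edge-': 64.4, 'wall': 211.9, 'body': 134.2} low 83 222
16 [-145.8  213.8   29.8] {'floor': 99.0, 'under+': 99.0, 'edge-': 93.0, 'wall': 216.8, 'body': 165.8} low 114 253
17 [-150.7  245.4   29.8] {'floor': 99.0, 'under+': 99.0, 'edge-': 121.7, 'wall': 221.8, 'body': 197.4} low 146 285
18 [-155.7  277.1   29.8] {'floor': 99.0, 'under+': 99.0, 'edge-': 150.8, 'wall': 226.7, 'body': 229.1} low 178 317
```

```bash
python3 -m jog '0 0 -8 0 0 0 10;14 0 0 0 0 0 10;14 0 0 0 0 0 10;0 0 0 0 0 0 10' && python3 -m jog '0 0 -9 0 -0.08 0 10;0 0 -9 0 -0.08 0 10;0 0 -9 0 -0.08 0 10;0 0 -4 0 -0.03 0 10;0 0 0 0 0 0 10'
python3 - <<'E'
from h import *
s=read_state();print(s['position'],s['force'],s['moment'],s['joint_positions'])
c=snap('scene','s4');cv2.imwrite('pics/s4c.png',cv2.resize(c['color'][110:260,200:440,::-1],(800,500),interpolation=2))
print([(d['at'],d['conf']) for t in('stick_mid','stick_end_b') for d in place_of('scene',t)])
E
```

```text
time_s: 14.42
position: [0.4454, 0.0, 0.0445]
tcp_rot: [[-0.161, 0.987, -0.002], [0.987, 0.161, 0.0], [0.001, -0.002, -1.0]]
force: [0.1, -0.1, -1.6]
opening: 0.232
grasp_force: 30.0
time_s: 15.05
position: [0.446, 0.0022, 0.0753]
tcp_rot: [[-0.154, 0.987, 0.043], [0.951, 0.16, -0.263], [-0.266, 0.0, -0.964]]
force: [-0.4, -0.3, -2.1]
opening: 0.226
grasp_force: 30.0
[0.44599019 0.0022422  0.07531063] [-0.44541329 -0.33907725 -2.11204106] [ 0.18119395 -0.11137946  0.04523058] [ -4.55558404  36.19096157 116.37564947 -33.71886764  27.78079005
  16.28795451]
[([0.4386, 0.022, 0.0587], 0.68), ([0.4658, -0.1116, 0.0992], 0.64)]
```

View pics/s4c.png

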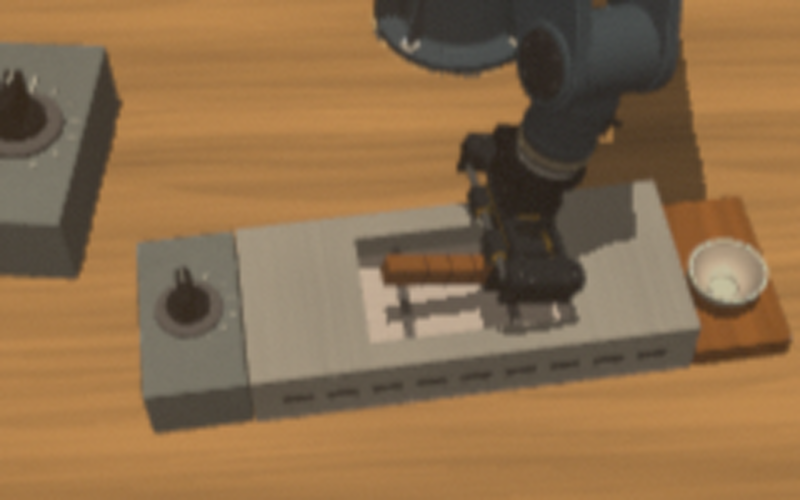

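The stick's near end is up through the opening at (385,268) with no slip, and its height of 0.099 is as predicted. I'll slide it out along its own axis.

```bash
python3 -m jog '-25 0 0 0 0 0 10;-25 0 0.5 0 0 0 10;-25 0 0.5 0 0 0 10;-25 0 0 0 0 0 10;0 0 0 0 0 0 10' && python3 -m jog '-22 0 -2 0 -0.05 0 10;-22 0 -2 0 -0.05 0 10;-22 0 -2 0 -0.05 0 10;-15 0 -25 0 0 0 10;-15 0 -25 0 0 0 10;-15 0 -30 0 0 0 10;0 0 -30 0 0 0 10;0 0 -30 0 0 0 10;0 0 0 0 0 0 10;0 0 0 0 0 0 10'
python3 - <<'E'
from h import *
s=read_state();p=s['position'];R=np.array(s['tcp_rot']);print(p,s['force'],s['qvel'],s['joint_positions'])
for q in(-117,163):print(p+R@np.array([q/1000,0,.021]))
c=snap('scene','s5')
print([(d['at'],d['conf']) for t in('stick_mid','stick_end_b','stick_end_a','bowl','candle','cup') for d in place_of('scene',t)[:1]])
E
```

```text
time_s: 15.82
position: [0.462, -0.0958, 0.1013]
tcp_rot: [[-0.148, 0.988, 0.043], [0.952, 0.155, -0.264], [-0.267, 0.002, -0.964]]
force: [0.1, -0.0, -0.6]
opening: 0.23
grasp_force: 30.0
time_s: 17.08
position: [0.4676, -0.1377, 0.2724]
tcp_rot: [[-0.145, 0.987, 0.063], [0.902, 0.158, -0.402], [-0.407, -0.002, -0.914]]
force: [0.1, 1.0, -1.1]
opening: 0.226
grasp_force: 30.0
[ 0.46758904 -0.13766836  0.27241607] [ 0.09718057  0.95563655 -1.12124469] [-0.53536014  0.95660474  0.16523584 -0.0717872   0.17405414 -0.14753861] [-17.29268132  16.52953281 105.93332715 -28.41479788  50.08258955
  -9.39121279]
[ 0.48592913 -0.25163132  0.30080769]
[0.44519155 0.00090878 0.18694837]
[([0.4629, -0.1217, 0.2527], 0.63), ([0.4901, -0.2498, 0.3112], 0.76), ([0.4901, -0.2498, 0.3112], 0.76), ([0.4596, 0.237, 0.0292], 0.93), ([0.7726, -0.1014, -0.0006], 0.92), ([0.7681, 0.1108, -0.0014], 0.77)]
```

View pics/s5.png

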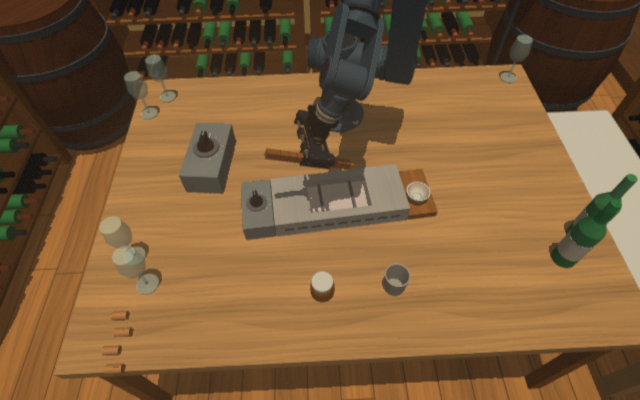

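The stick is clear of the box, held from (266,154) to (352,163). Its lowest point is about 0.187 m, 116 mm above the cover. The bowl, jar and cup are where they were. I'll let it settle and hand in.

```bash
python3 -m jog '0 0 0 0 0 0 10;0 0 0 0 0 0 10;0 0 0 0 0 0 10;0 0 0 0 0 0 10;0 0 0 0 0 0 10;0 0 0 0 0 0 10'; python3 -c "
from rig import *;print(hand_in())"
```

```text
time_s: 18.18
position: [0.4684, -0.1381, 0.2736]
tcp_rot: [[-0.145, 0.987, 0.065], [0.902, 0.158, -0.403], [-0.408, 0.0, -0.913]]
force: [0.4, 0.2, -2.3]
opening: 0.229
grasp_force: 30.0
the job is handed in; nothing more can be done
None
```

The job is handed in at 18.2 s: the heat knob is turned anticlockwise to its stop, the dipstick is out and held still about 115 mm above the cover, and the bowl, candle jar and cup stand where they were.

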